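# Clamp a stake anvil in a folding-crank bench vise

### The arm

A 6-joint arm with a two-finger parallel gripper is mounted at the origin on the work surface. World frame = base frame: x ahead of the robot, y to its left, z up, the work surface at z = 0. Lengths are in mm, angles in rad, forces in N, time in s.
With the tool pointing down it reaches from about 300 to 775 mm from the base axis. Payload 14.6 kg.
Tool frame: the origin (TCP) lies on the centre line of the jaws, within the pads' length; the fingertips stand 19 mm ahead of it and the grasp point (between the pads) is the TCP (bot.tip_reach is the distance from the TCP to the fingertips, in mm); z points along the fingers, y is the line along which they close (so a half turn about z gives the same grasp; the last joint's range is limited). The gripper opens to 85 mm and grips with 20 to 120 N. Pads are 22 mm wide; open, the fingers measure 114 mm over their backs; the gripper's body (76 mm by 85 mm) begins 54 mm behind the grasp point. The pads swing forward as they close: fully open they stand 13 mm farther back than shut.
Start: joints at [-1.26, 0.3, 1.521, -0, 1.321, -0.067], TCP at [202.875, -511.206, 250.281] pointing down, gripper open.
Joint ranges: [-3.03, 3.03], [-0.79, 2.21], [0.23, 2.52], [-1.04, 4.18], [0, 3.07], [-2.55, 2.55]. Speed limits (rad/s): [2.22, 2.22, 2.57, 3.14, 3.14, 3.14].

### API

Orientations are given as a unit quaternion [w, x, y, z].
In Python, from rig import bot gives the robot as it stands. Calls block until the motion is done:
- bot.move_to(position, orientation): joint-space move of the TCP to a pose.
- bot.servo_line(position, attitude=None, speed=150, until_force=None): straight line of the TCP; attitude=None keeps the orientation; speed is the mean speed in mm/s. With until_force (N) it stops when the force on the tool has changed by that much, and returns True; else False.
- bot.move_joints(angles): joint-space move.
- bot.move_gripper(opening, grip_force=None): finger opening in mm; grip_force is the grip in N (None keeps the last); returns when the fingers have stopped.
- bot.dwell(seconds).
- bot.ik(position, orientation): joint angles nearest the present ones, or None.
- bot.read_state(): the state.
- bot.read_camera(name): name is "scene" or "top" or "wrist"; returns a dict with "image" (384x512x3 uint8, blue, green, red), "depth" (384x512 float32, mm along the optical axis (not along the pixel's ray), 0 where there is no reading), "fovy" (degrees; the focal length in pixels is half the picture's height over the tangent of half this angle, whatever the lens; pixels are square), "cx", "cy" (the principal point, pixels), "k1" (the pictures are not rectified: a ray, as slopes to the right and down, at radius r is drawn at 1 + k1 r^2 times it, then the intrinsics apply), "eye" and "attitude" of the camera in the world; the wrist camera has in their place "mount" (4x4, takes a point from camera to tool coordinates, whose origin is the TCP and whose axes are the flange's). Camera axes: x right, y down, z forward; pixel columns grow to the right and rows downward; lengths in mm; the calibration is good to about 2 mm. A picture is of the moment at which its call begins: read the wrist's pose just before it.
A pose or a line that the arm cannot do raises bot.MotionError and nothing moves.
- bot.finish_job(): hands the job in; it is judged then, once.
The state is a dict: "clock": time; "joint_positions": joint angles; "qvel": joint speeds; "effort": joint torques, N m; "ee_pos": TCP position; "tool_rot": TCP orientation; "ft_force": force on the tool from outside, world axes, zero at the start; "moment": the same for the moment, N m; "grip_width": finger opening in mm; "grip_force": force on a finger pad.
Only numpy, scipy, OpenCV 4.12 (cv2) and the standard library are available. Lean on these libraries where they do the work, as an engineer would, in place of code of your own. Each camera call takes 0.05 s, during which the arm holds its last target. There are 200 camera calls.

### The job

Stand the steel stake anvil upright on the bed between the open jaws of the bench vise, its foot lengthways along the jaws and about in their middle, and let go of it. Then swing the vise's folded crank handle up until it latches upright, and crank the wheel clockwise until the jaws grip the stake firmly. Leave the stake upright and clamped and the handle standing up, and do not disturb the other things on the bench.

Things in the scene. Friction and masses are not known exactly. Their poses are not given: they have to be found in the camera images.
- vise: green bench vise fixed to the table, at another place and yaw each time; base plate 170 x 337 x 20 mm. Origin on the table, z up; x is the closing direction of the jaws, y runs from the jaws (centre at y = -85 mm) to the handwheel (upright axis at x = 0, y = +85 mm). Fixed jaw on the +x side, its face at x = +30 mm; jaws are 80 mm long along y and reach 35 mm above the bed
- bed (a point): point on the vise's bed (20 mm above the table) half-way between the two open jaws, which are 60 mm apart at the start; axes as the vise's
- jaw: dark steel sliding jaw with a bright face pad on springs, on the vise's -x side; origin at the foot of the pad's face, on the bed. It slides along the vise's +x when the wheel turns clockwise, 5 mm per rad (31 mm a turn), and pushes the stake against the fixed jaw; the pad meets the 18 mm foot after 42 mm, then gives up to 6 mm (6 N per mm)
- wheel (a joint): angle of the handwheel, rad, 0 at the start, growing clockwise seen from above (closing). It drags with 0.15 N m and stays where it is left. The stake is touched on both sides at 8.4 rad (1.3 turns); then the pad's springs wind up and it is firm at 9.2 to 9.4 rad (about 1.5 turns, 4 to 5 N along the circle at the handle's grip); stiff at 9.6
- wheel_hub (a point): centre of the handwheel's hub, on its upright axis, 78 mm above the table. The wheel is a spoked disc of radius 58 mm, its top 76 mm above the table (hub 78 mm), with an ear that carries the handle's pivot
- pivot (a point): pivot of the folding handle, on the wheel's ear, 70 mm from the wheel's axis and 105 mm above the table; x points outward from the wheel's axis (along the vise's +y at the start), y is the direction of the pivot's axis (level, tangential)
- handle (a joint): angle of the folding handle, rad: 0 = lying level across the wheel from the pivot over the hub, 1.57 = upright at its end stop (latched it rests at 1.53 to 1.57). Starts at 0 to 0.3. Friction holds it anywhere, a spring catch resists at about 1.0 to 1.3 rad (about 3 N at the grip) and then holds it upright
- stake: the stake anvil as a whole; origin under the centre of its foot, axes as point stake_head
- stake_head (a point): centre of the head of the stake anvil (steel, loose, about 0.7 kg), 65 mm above the underside of its foot, straight over the foot's centre. Foot 18 mm (x) x 60 mm (y) x 55 mm high; head 24 mm (x) x 88 mm (y, -50 to +38 mm) x 20 mm high, then a tapering horn to y = +64 mm; 75 mm high in all. z up
- hammer_grip (a point): handle of a loose hammer lying on the table, 200 mm long: leave alone
- file_mid (a point): middle of a loose file with a wooden handle lying on the table, 200 mm long: leave alone
- chisel_mid (a point): middle of a loose square steel chisel lying on the table, 145 mm long: leave alone
- oil_jar: loose amber jar, 60 mm across, 85 mm high, origin under its centre: leave alone
- wax_tin: loose copper tin, 68 mm across, 60 mm high, origin under its centre: leave alone
- water_bowl: loose blue bowl, 90 mm across, 50 mm high, origin under its centre: leave alone
- lugs (a point): point at the top of, and midway between, two yellow lugs on the vise, 115 mm high, at y = 164 to 192 mm of the vise, just outside the wheel. While the handle is folded its short brass tail lies between them and locks the wheel; it comes free only when the handle is fully upright (beyond 1.4 rad)
- grip_mid (a point): middle of the red hand grip, a freely spinning barrel of diameter 24 mm and 46 mm long, at the end of the handle, 88 mm from the pivot (the rest is a steel rod of 14 mm diameter). Folded, this point lies 18 mm beyond the wheel's axis and 29 mm above the wheel; upright it stands 193 mm above the table straight over the pivot

How it is judged (in metres and radians):
On the way, in this order (a step that is already met when the one before it is completed fails the run):
1. the stake stands upright on the bed between the open jaws, lengthways along them and within 20 mm of their middle, and has been let go (z of stake_head in the frame of bed between 0.06 and 0.069 m and x of stake_head in the frame of bed between -0.03 and 0.03 m and y of stake_head in the frame of bed between -0.02 and 0.02 m and angle between stake_head's own z axis and vertical below 0.1 rad and angle between the y axis of stake_head and the y axis of vise, either way round below 0.3 rad and contact force between the fingers and stake below 0.2 N), for 0.2 s.
2. the crank handle is latched upright while the wheel has not yet been turned (value of joint handle above 1.44 rad and value of joint wheel below 0.3 rad), for 0.1 s.
3. the wheel has been cranked until the sliding jaw presses on the stake (value of joint wheel above 7.5 rad and contact force between jaw and stake above 10 N), for 0.1 s.
At the end, for the whole second after the job is handed in: The stake stands upright (within 0.1 rad) on the vise's bed, within 25 mm of the middle of the jaws and square to them (0.1 rad), at rest, the sliding jaw pressing it against the fixed jaw with more than 10 N, and the crank handle stands latched upright (above 1.44 rad) (contact force between jaw and stake above 10 N and value of joint handle above 1.44 rad and z of stake_head in the frame of bed between 0.058 and 0.07 m and x of stake_head in the frame of bed between 0.015 and 0.027 m and y of stake_head in the frame of bed between -0.025 and 0.025 m and angle between stake_head's own z axis and vertical below 0.1 rad and angle between the y axis of stake_head and the y axis of vise, either way round below 0.1 rad and linear speed of stake below 0.02 m/s); the robot touches nothing.
It fails at once if another loose thing on the bench is moved more than 30 mm (distance of any of hammer_grip, file_mid, chisel_mid, oil_jar, wax_tin, water_bowl from where it was at the start of the episode above 0.03 m).
It also fails if it takes over 72 s, if anything falls off the work surface, if the arm or the gripper's body presses on something with over 40 N, if the wrist force passes 120 N, or if a joint passes its speed limit or range.

## Working session

There is one attempt and no reset: what is moved stays moved. The work goes in short steps, each a Python script; the robot and the scene stay as the last script left them, time stands still between calls to the robot, and variables do not carry over. Pictures are saved under pics/ and viewed, at most 10 in all, crops included, and the job is handed in when it is done.

```bash
ls; mkdir -p pics
cat > h.py <<'E'
import numpy as np, cv2
from rig import bot
from scipy.spatial.transform import Rotation as R
def rot(q): return R.from_quat([q[1],q[2],q[3],q[0]]).as_matrix()
def quat(M):
    q=R.from_matrix(M).as_quat(); return [q[3],q[0],q[1],q[2]]
def shot(name):
    s=bot.read_state(); c=bot.read_camera(name)
    if 'eye' in c:
        a=np.array(c['attitude'],float); c['R']=a if a.shape==(3,3) else rot(a); c['t']=np.array(c['eye'],float)
    else:
        T=np.eye(4);T[:3,:3]=rot(s['tool_rot']);T[:3,3]=s['ee_pos'];T=T@np.array(c['mount']);c['R']=T[:3,:3];c['t']=T[:3,3]
    c['f']=c['image'].shape[0]/2/np.tan(np.radians(c['fovy'])/2)
    return c
def rays(c,uv):
    f=c['f'];K=np.array([[f,0,c['cx']],[0,f,c['cy']],[0,0,1]])
    p=cv2.undistortPoints(np.array(uv,np.float64).reshape(-1,1,2),K,np.array([c['k1'],0,0,0],float))[:,0]
    return np.c_[p,np.ones(len(p))]
def cloud(c):
    v,u=np.mgrid[0:c['depth'].shape[0],0:c['depth'].shape[1]]
    r=rays(c,np.c_[u.ravel(),v.ravel()])*c['depth'].ravel()[:,None]
    P=r@c['R'].T+c['t']; P[c['depth'].ravel()==0]=np.nan
    return P.reshape(*c['depth'].shape,3)
def at_z(c,uv,z):
    d=rays(c,uv)@c['R'].T; return c['t']+d*((z-c['t'][2])/d[:,2:])
def down(yaw): # tool z down, tool y axis along yaw direction
    y=np.array([np.cos(yaw),np.sin(yaw),0]);z=np.array([0,0,-1.]);return quat(np.c_[np.cross(y,z),y,z])
E
python3 - <<'E'
from h import *
import pickle
for n in ('top','scene'):
    c=shot(n); pickle.dump(c,open(n+'.pkl','wb')); print(n,c['t'],c['R'].round(3).tolist(),c['fovy'],c['k1'],c['cx'],c['cy'])
    cv2.imwrite(f'pics/{n}.png',cv2.resize(c['image'],(800,600),interpolation=cv2.INTER_CUBIC))
E
```

```text
pics
top [ 444.79967274  -24.01236988 1266.860389  ] [[-0.022, -0.99, 0.142], [-1.0, 0.021, -0.009], [0.006, -0.142, -0.99]] 47.79559268173148 0.029596586827276426 259.5269432438078 194.9493885421602
scene [1212.75133801  402.50835062  851.46476207] [[-0.566, 0.583, -0.583], [0.825, 0.39, -0.409], [-0.011, -0.713, -0.702]] 50.05399696663457 -0.14029612958827192 250.89667328491595 193.38576610662992
```

View pics/top.png

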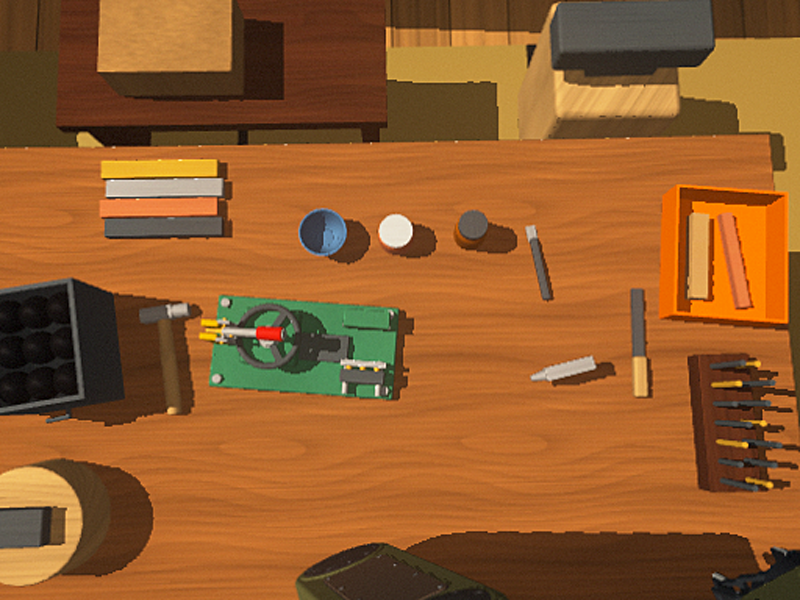

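View pics/scene.png

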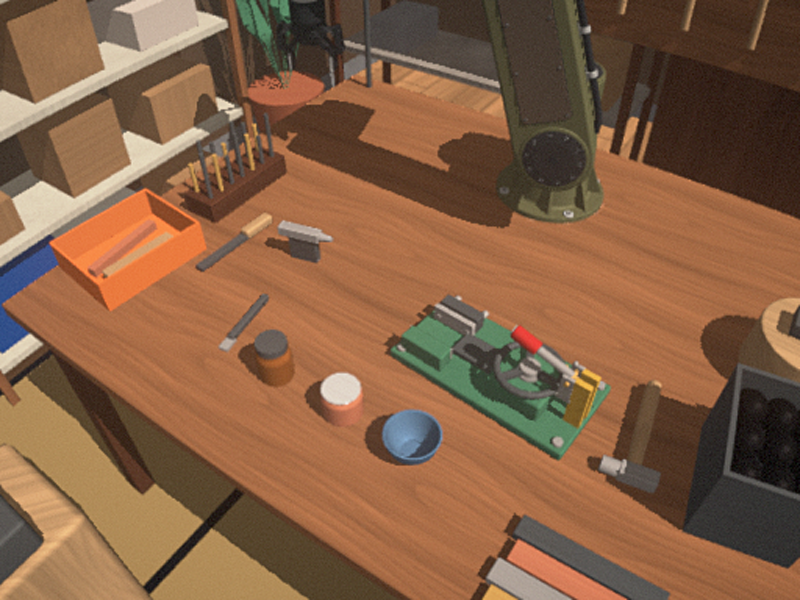

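The top view shows the vise (base corners ≈(222,293), (400,308), (392,400), (210,386); wheel hub ≈(268,335), red grip ≈(270,333), sliding jaw ≈(363,378)). The stake stands upright at ≈(568,369) with its horn to the left (≈(533,378)). The scene view agrees.

Run:
```python
from h import *
import pickle
for n in ('top','scene'):
    c=pickle.load(open(n+'.pkl','rb')); P=cloud(c); im=c['image'].astype(int)
    b,g,r=im[...,0],im[...,1],im[...,2]
    X=P[...,0];Y=P[...,1];Z=P[...,2]
    reg=(X>250)&(X<620)&(Y>-50)&(Y<350)
    green=reg&(g>r*1.4)&(g>b*1.15)
    print(n,'green z hist',np.histogram(Z[green],bins=np.arange(-10,130,10)))
    m=green&(abs(Z-20)<6)
    rect=cv2.minAreaRect(P[m][:,:2].astype(np.float32)); print('base',rect,np.median(Z[m]))
    m=green&(Z>45)&(Z<65); print('fixed jaw',m.sum(),cv2.minAreaRect(P[m][:,:2].astype(np.float32)),np.median(Z[m]))
    red=reg&(r>150)&(g<60)&(b<60)&(Z>60); print('red',red.sum(),np.nanmedian(P[red],0),np.nanmin(P[red],0),np.nanmax(P[red],0))
    yel=reg&(r>150)&(g>110)&(b<80)&(Z>60); print('yel',yel.sum(),np.nanmedian(P[yel],0),np.nanmin(P[yel],0),np.nanmax(P[yel],0))
    s=(X>280)&(X<460)&(Y<-170)&(Y>-340)&(Z>25)
    print('stake',s.sum(),Z[s].max()); s&=Z>Z[s].max()-12
    Q=P[s]; print(cv2.minAreaRect(Q[:,:2].astype(np.float32)),np.median(Q,0)); 
    w=np.linalg.svd(Q[:,:2]-Q[:,:2].mean(0),full_matrices=False)[2][0]; print('axis',w)
    t=abs(Z)<15; print('table z',np.nanmedian(Z[t]))
bot_c=pickle.load(open('top.pkl','rb'))
cv2.imwrite('pics/crop.png',np.hstack([cv2.resize(bot_c['image'][180:265,125:265],None,fx=4,fy=4,interpolation=cv2.INTER_CUBIC)[:, :],cv2.resize(bot_c['image'][215:258,330:390],None,fx=4,fy=340/43,interpolation=cv2.INTER_CUBIC)]))
```

```text
top green z hist (array([   3,    9, 1072, 1626,    6,   18,  486,  257,   25,    2,    2,
          3,    2]), array([-10,   0,  10,  20,  30,  40,  50,  60,  70,  80,  90, 100, 110,
       120]))
base ((549.8958129882812, 153.2384033203125), (335.3659973144531, 166.73121643066406), 84.78556060791016) 20.692458557600617
fixed jaw 732 ((565.9271850585938, 127.40296173095703), (260.53082275390625, 108.34072875976562), 86.08819580078125) 58.19599735183158
red 129 [564.56419361 194.79722662 136.56507427] [553.14706775 174.94472194 127.19496181] [575.96765489 217.69992635 146.79817172]
yel 130 [574.82892126 299.69240241 114.41561566] [501.14775804  18.42379899  61.47345839] [595.34820625 316.06495242 121.33102074]Traceback (most recent call last):
  File "<stdin>", line 16, in <module>
    return umr_maximum(a, axis, None, out, keepdims, initial, where)
ValueError: zero-size array to reduction operation maximum which has no identity
```

Run:
```python
from h import *
import pickle
for n in ('top','scene'):
    c=pickle.load(open(n+'.pkl','rb')); P=cloud(c); im=c['image'].astype(int)
    b,g,r=im[...,0],im[...,1],im[...,2]
    X=P[...,0];Y=P[...,1];Z=P[...,2]
    reg=(X>400)&(X<680)&(Y>-50)&(Y<350)
    green=reg&(g>r*1.4)&(g>b*1.15)
    m=green&(abs(Z-20)<6); m=cv2.morphologyEx(m.astype(np.uint8),cv2.MORPH_OPEN,np.ones((2,2)))>0
    hull=P[m][:,:2].astype(np.float32)
    print(n,'base',cv2.minAreaRect(hull),np.median(Z[m]))
    m=green&(Z>50)&(Z<70)&(Y<120); print('fixed jaw',m.sum(),cv2.minAreaRect(P[m][:,:2].astype(np.float32)),np.median(Z[m]))
    red=reg&(r>150)&(g<60)&(b<60)&(Z>60); print('red',red.sum(),np.nanmedian(P[red],0),np.nanmin(P[red],0),np.nanmax(P[red],0))
    yel=reg&(r>150)&(g>110)&(b<80)&(Z>90); print('yel',yel.sum(),np.nanmedian(P[yel],0),np.nanmin(P[yel],0),np.nanmax(P[yel],0))
    s=(X>430)&(X<560)&(Y<-220)&(Y>-370)&(Z>25)
    print('stake',s.sum(),Z[s].max()); zt=np.percentile(Z[s],80); s&=abs(Z-zt)<8
    Q=P[s]; print(cv2.minAreaRect(Q[:,:2].astype(np.float32)),np.median(Q,0)); 
    w=np.linalg.svd(Q[:,:2]-Q[:,:2].mean(0),full_matrices=False)[2][0]; print('axis',w,'angle',np.degrees(np.arctan2(w[1],w[0])))
    t=(abs(Z)<15)&(Y<0)&(Y>-150)&(X>450)&(X<600); print('table z',np.nanmedian(Z[t]))
bot_c=pickle.load(open('top.pkl','rb'))
cv2.imwrite('pics/crop.png',np.hstack([cv2.resize(bot_c['image'][180:265,125:265],None,fx=4,fy=4,interpolation=cv2.INTER_CUBIC),cv2.resize(bot_c['image'][215:258,330:390],(240,340))]))
```

```text
top base ((547.328857421875, 150.40170288085938), (332.3665466308594, 167.33616638183594), 84.7470474243164) nan
fixed jaw 328 ((560.0282592773438, 38.337772369384766), (82.51820373535156, 108.22437286376953), 86.43556213378906) 55.91596610804106
red 129 [564.56419361 194.79722662 136.56507427] [553.14706775 174.94472194 127.19496181] [575.96765489 217.69992635 146.79817172]
yel 127 [574.97423656 299.8654695  114.51293094] [552.48634376 263.88855176  97.0807472 ] [595.34820625 316.06495242 121.33102074]
stake 338 82.92506220780206
((493.686279296875, -307.29339599609375), (23.83167266845703, 112.29661560058594), 13.42510986328125) [ 495.27159257 -312.61668535   75.32220692]
axis [ 0.23309099 -0.97245493] angle -76.52088009626219
table z 0.9993330545355548
scene base ((551.8756103515625, 157.9987030029297), (329.0903015136719, 166.5824432373047), 84.55364990234375) nan
fixed jaw 226 ((595.8533325195312, 38.24737548828125), (81.01518249511719, 31.85662269592285), 85.66069793701172) 55.95572672277757
red 42 [575.04671461 193.27664775 134.28286655] [559.93822209 174.61014103 124.84778947] [578.40932939 215.64290519 144.002345  ]
yel 102 [570.20647108 303.89976226 115.32648092] [556.13125387 276.4490372   90.64786525] [594.8628865  317.86633139 121.23467188]
stake 435 80.43284847447308
((495.79156494140625, -305.9471130371094), (28.760467529296875, 113.32269287109375), 11.68527603149414) [ 499.85761204 -310.97322243   76.04533519]
axis [-0.2181789   0.97590879] angle 102.6020936107135
table z 1.297490078405076
```

View pics/crop.png

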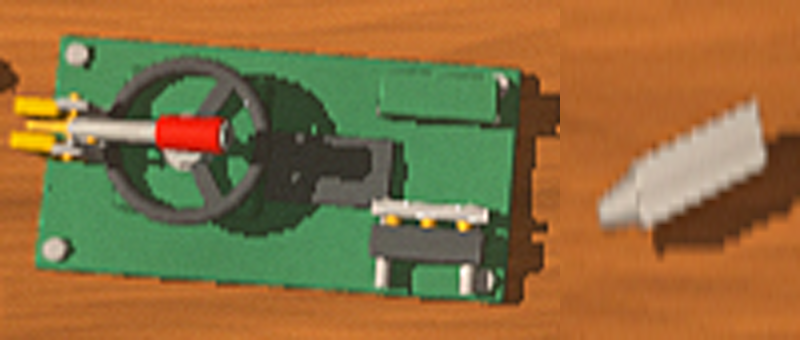

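The crop confirms vise and stake: fixed jaw block at crop (440,95), sliding pad ≈(430,212), grip ≈(190,133), lugs ≈(35,105)/(35,143), all consistent with an origin near (557,127) and yaw of about -5°. Next come close-ups with the wrist camera.

Run:
```python
from h import *
import pickle
s=bot.read_state(); print(rot(s['tool_rot']).round(3).tolist())
c=bot.read_camera('wrist'); print(np.array(c['mount']).round(3).tolist(),c['fovy'])
for a in (13,193,-5,175):
    for p in ([496,-313,230],[547,42,330]): print(a,p,bot.ik(p,down(np.radians(a))))
```

```text
[[0.929, 0.369, -0.0], [0.369, -0.929, 0.001], [0.0, -0.001, -1.0]]
[[-0.0, -0.953, -0.303, 79.018], [1.0, 0.0, -0.001, 0.064], [0.001, -0.303, 0.953, -123.23], [0.0, 0.0, 0.0, 1.0]] 61.81995684471968
13 [496, -313, 230] [-6.25381315e-01  3.97328351e-01  1.43817673e+00 -4.44089210e-16
  1.30608757e+00 -8.52274118e-01]
13 [547, 42, 330] [ 9.86845068e-03  2.49110751e-01  1.40162866e+00 -4.44089210e-16
  1.49085324e+00 -2.17024352e-01]
193 [496, -313, 230] [-6.25381315e-01  3.97328351e-01  1.43817673e+00 -4.44089210e-16
  1.30608757e+00  2.28931854e+00]
193 [547, 42, 330] None
-5 [496, -313, 230] [-6.25381315e-01  3.97328351e-01  1.43817673e+00 -4.44089210e-16
  1.30608757e+00 -5.38114853e-01]
-5 [547, 42, 330] [ 9.86845068e-03  2.49110751e-01  1.40162866e+00 -4.44089210e-16
  1.49085324e+00  9.71349133e-02]
175 [496, -313, 230] None
175 [547, 42, 330] None
```

Run:
```python
from h import *
import pickle
for k,(p,a) in {'v1':([560,180,330],-5),'v2':([547,80,330],-5),'s1':([496,-300,250],13),'s2':([480,-340,250],13)}.items():
    bot.move_to(p,down(np.radians(a))); bot.dwell(.2); c=shot('wrist'); pickle.dump(c,open(k+'.pkl','wb'))
print(bot.read_state()['clock'])
C=[pickle.load(open(k+'.pkl','rb'))['image'] for k in ('v1','v2','s1','s2')]
I=np.vstack([np.hstack(C[:2]),np.hstack(C[2:])]); cv2.imwrite('pics/w.png',cv2.resize(I,(800,600),interpolation=cv2.INTER_AREA))
for n in ('s1','s2'):
    c=pickle.load(open(n+'.pkl','rb')); P=cloud(c);X,Y,Z=P[...,0],P[...,1],P[...,2]
    s=(X>430)&(X<560)&(Y<-220)&(Y>-370)&(abs(Z-75)<6); s=cv2.morphologyEx(s.astype(np.uint8),cv2.MORPH_OPEN,np.ones((3,3)))>0
    Q=P[s]; print(n,len(Q),cv2.minAreaRect(Q[:,:2].astype(np.float32)),np.median(Q,0))
for n in ('v1','v2'):
    c=pickle.load(open(n+'.pkl','rb')); P=cloud(c);X,Y,Z=P[...,0],P[...,1],P[...,2];im=c['image'].astype(int)
    b,g,r=im[...,0],im[...,1],im[...,2]
    green=(g>r*1.4)&(g>b*1.15)
    op=lambda m:cv2.morphologyEx(m.astype(np.uint8),cv2.MORPH_OPEN,np.ones((3,3)))>0
    for nm,m in {'base':green&(abs(Z-20)<5),'fj':green&(abs(Z-55)<5)&(Y<120),'slide':(abs(Z-55)<5)&(Y<100)&(X<575)&(X>470)&~green,'red':(r>110)&(g<60)&(b<60)&(Z>80),'yel':(r>130)&(g>90)&(b<90)&(abs(Z-115)<6),'wheel':(abs(Z-75)<5)&(Y>130)&(Y<290)}.items():
        m=op(m); Q=P[m]
        if len(Q)>5: print(n,nm,len(Q),cv2.minAreaRect(Q[:,:2].astype(np.float32)),np.median(Q,0).round(1),np.min(Q,0).round(1),np.max(Q,0).round(1))
```

```text
6.1417
s1 2373 ((496.2608947753906, -307.6463317871094), (23.41384506225586, 113.29011535644531), 13.411499977111816) [ 496.98065158 -309.87670153   74.50320097]
s2 2657 ((496.4939880371094, -306.9009094238281), (23.9339599609375, 111.56517028808594), 13.529802322387695) [ 496.87831364 -309.73640724   74.38484049]
v1 base 13953 ((551.9535522460938, 156.01954650878906), (333.88323974609375, 168.26022338867188), 84.55401611328125) [534.2 171.9  19.6] [453.1 -17.8  15.1] [650.1 328.8  24.5]
v1 fj 1223 ((596.677978515625, 38.59018325805664), (82.4287109375, 32.01033401489258), 84.55974578857422) [596.3  41.4  54.5] [577.7  -2.9  50.3] [615.5  80.6  57.3]
v1 slide 1286 ((500.899169921875, 47.267295837402344), (81.41321563720703, 39.9046630859375), 83.95536041259766) [499.1  50.   54.2] [478.3   5.3  50.1] [524.9  88.1  57.2]
v1 red 978 ((565.9620361328125, 198.16429138183594), (44.39973831176758, 21.423856735229492), 84.94873809814453) [566.1 198.7 135.5] [553.4 175.2 121.3] [578.3 220.3 143.7]
v1 yel 661 ((575.0695190429688, 291.445556640625), (53.951820373535156, 32.327823638916016), 84
[... 422 characters left out ...]
 24.6]
v2 fj 1488 ((596.7556762695312, 38.709312438964844), (81.50404357910156, 31.98154640197754), 84.49646759033203) [596.6  41.   54.6] [578.   -2.6  50.5] [615.3  79.8  57. ]
v2 slide 1565 ((501.19622802734375, 47.10826873779297), (81.7124252319336, 39.813880920410156), 84.09439849853516) [499.1  48.7  54.3] [479.2   5.1  50.1] [524.5  88.2  57.3]
v2 red 1176 ((565.7728271484375, 198.16831970214844), (44.13649368286133, 23.277292251586914), 84.99868774414062) [565.8 198.3 135.3] [552.4 175.4 123.6] [578.6 220.5 144.2]
v2 wheel 3297 ((566.25244140625, 200.1408233642578), (93.33644104003906, 116.02626037597656), 85.35018920898438) [560.3 196.2  74.4] [509.1 153.6  70. ] [625.  250.2  79.2]
```

View pics/w.png

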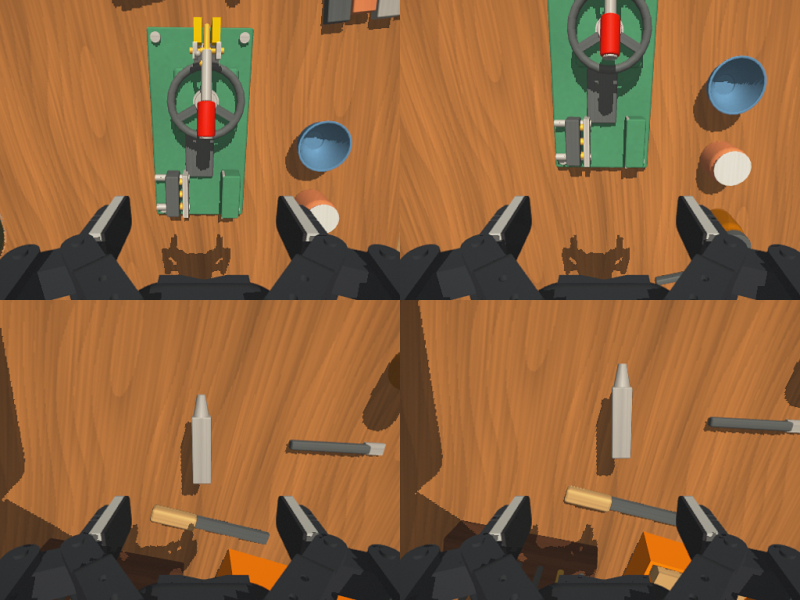

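The wrist pictures resolve everything. The stake head is at wrist px ≈(200,440), horn up, with its top at 74.5 mm and its long axis at 103.5°. The vise yaw is -5.45°, the bed at (551,42.5) and the wheel axis at (567,211.5). The fixed jaw, wheel and lugs all agree within about 1 mm.

```bash
cat >> h.py <<'E'
YA=np.radians(84.55); yd=np.array([np.cos(YA),np.sin(YA),0]); xd=np.array([np.sin(YA),-np.cos(YA),0])
HUB=np.array([567.,211.5,0]); O=HUB-85*yd
def V(x,y,z): return O+x*xd+y*yd+np.array([0,0,z])
QV=down(YA-np.pi/2)
E
python3 - <<'E'
from h import *
qs=down(np.radians(13.47)); p=np.array([498,-314.1,66])
bot.move_to(p+[0,0,70],qs); bot.servo_line(p,speed=100)
bot.move_gripper(0,60); s=bot.read_state(); print(s['grip_width'],s['grip_force'],s['clock'])
bot.servo_line(p+[0,0,160],speed=200)
bot.move_to(V(10,-85,240),QV); bot.servo_line(V(10,-85,110),speed=150)
s=bot.read_state(); print(s['grip_width'],s['ft_force'],s['ee_pos'],V(10,-85,110),s['clock'])
c=shot('wrist'); cv2.imwrite('pics/p1.png',c['image'])
E
```

```text
22.991506980066582 59.127647280693054 8.125
23.28362087313065 [ 0.38541231  1.24528717 -4.79905956] [561.33484695  41.2038866  110.97901778] [560.80869286  41.31872102 110.        ] 11.4417
```

View pics/p1.png

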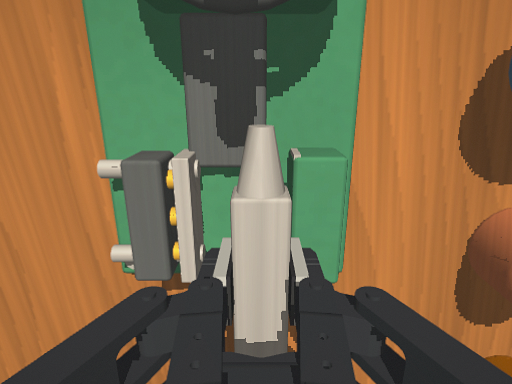

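The picture shows the stake held square to the jaws, head at px (262,265), between the pad (188,215) and the fixed jaw (320,215). I'm lowering it now.

Run:
```python
from h import *
hit=bot.servo_line(V(10,-85,83),speed=25,until_force=6); s=bot.read_state(); print(hit,s['ee_pos'],s['ft_force'])
bot.move_gripper(45); s=bot.read_state(); print(s['grip_width'],s['ft_force'])
bot.servo_line(V(10,-85,230),speed=120); bot.dwell(.2)
bot.servo_line(V(10,-120,330),speed=200); 
c=shot('wrist'); cv2.imwrite('pics/p2.png',c['image'])
P=cloud(c);X,Y,Z=P[...,0],P[...,1],P[...,2]
s=(abs(X-560)<60)&(Y<150)&(abs(Z-95)<5); s=cv2.morphologyEx(s.astype(np.uint8),cv2.MORPH_OPEN,np.ones((3,3)))>0
Q=P[s]; r=cv2.minAreaRect(Q[:,:2].astype(np.float32)); print(len(Q),r,np.median(Q,0)); d=np.r_[r[0],0]-O; print('vise xy of head rect (y expect -78)',d@xd,d@yd,bot.read_state()['clock'])
```

```text
True [560.70135319  41.31585839  86.29689648] [-0.44493385 -0.24146388  5.18886858]
45.07646387723189 [-0.83236838  0.16274331 -0.06369435]
1923 ((560.7660522460938, 46.396759033203125), (108.63621520996094, 23.56725311279297), 85.11814880371094) [561.29194712  43.92862602  94.36526179]
vise xy of head rect (y expect -78) 9.475254976222619 -79.94896733679236 15.0
```

View pics/p2.png

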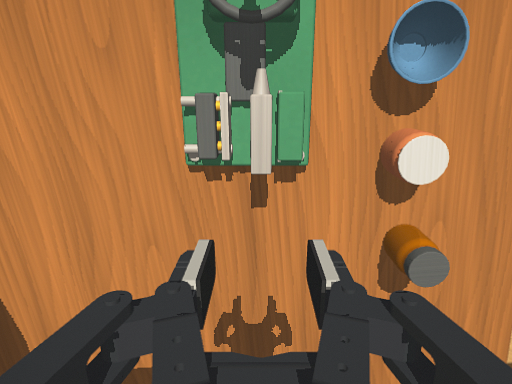

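The stake stands free and upright at px (260,125), between the pad (225,125) and the fixed jaw (291,125). Next is the handle.

Run:
```python
from h import *
G=lambda t:V(0,155-88*np.cos(t),105+88*np.sin(t))
t0=0.22
bot.move_to(G(t0)+[0,0,80],QV); bot.servo_line(G(t0)+[0,0,1],speed=100)
bot.move_gripper(0,35); s=bot.read_state(); print(s['grip_width'],s['grip_force'],s['ft_force'])
for t in np.r_[np.arange(t0+.17,1.5,.17),1.57,1.60]:
    bot.servo_line(G(t),speed=70); s=bot.read_state()
    d=np.array(s['ee_pos'])-V(0,155,105); print(round(t,2),round(np.arctan2(d[2],-d@yd),3),np.hypot(d[2],d@yd).round(1),(d@xd).round(1),np.round(s['ft_force'],1),round(s['grip_width'],1))
bot.servo_line(G(1.57),speed=30); print(bot.read_state()['clock'],bot.read_state()['ft_force'])
c=shot('scene'); cv2.imwrite('pics/p3.png',cv2.resize(c['image'][150:310,220:420],(800,640))[:600])
```

```text
23.024469553303856 34.17484939098358 [-5.09516734 -2.61467653  1.02859709]
0.39 0.394 88.0 -0.2 [-4.2 -1.7  1. ] 22.8
0.56 0.568 87.8 -0.2 [-5.1 -0.4 -1.1] 23.1
0.73 0.74 87.8 -0.2 [-5.6  0.8 -1.5] 23.0
0.9 0.914 87.8 -0.2 [-5.7  3.  -3.1] 23.0
1.07 1.075 87.9 -0.0 [-2.9  2.5 -4.4] 23.1
1.24 1.24 88.0 0.1 [-2.6 -0.8 -4.8] 22.9
1.41 1.411 88.2 0.2 [-0.6  0.9 -2.6] 23.2
1.57 1.573 88.4 0.2 [-0.7  2.4 -0.3] 22.5
1.6 1.599 88.4 0.2 [-0.7  0.1  2.2] 22.9
20.5667 [1.91466049 4.54762587 0.2124953 ]
```

View pics/p3.png

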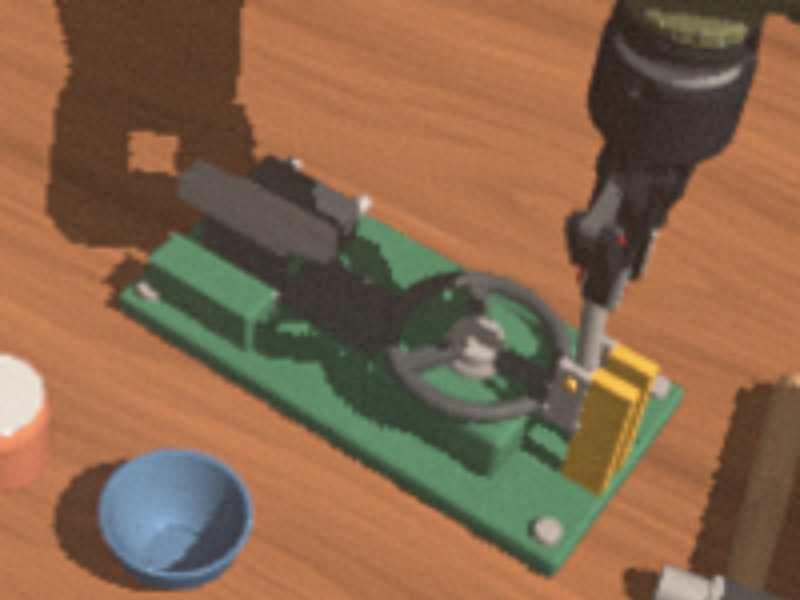

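The handle stands upright in the gripper (rod at px (592,330), grip inside the fingers at (600,260)). I'm cranking with force monitoring.

```bash
cat > crank.py <<'E'
from h import *
def crank(a0,a1,step,speed,lim,log=4):
    n=int(np.ceil((a1-a0)/step))
    for i,a in enumerate(np.linspace(a0,a1,n+1)[1:]):
        th=YA-a; u=np.array([np.cos(th),np.sin(th),0]); w=np.array([np.sin(th),-np.cos(th),0])
        bot.servo_line(HUB+70*u+[0,0,193],speed=speed); s=bot.read_state(); f=np.array(s['ft_force'])
        d=np.array(s['ee_pos'])-HUB; act=(YA-np.arctan2(d[1],d[0])-a+np.pi)%(2*np.pi)-np.pi+a
        if i%log==0 or a>8.2: print(f"{a:.2f} act {act:.3f} r {np.hypot(d[0],d[1]):.1f} tang {f@w:.1f} rad {f@u:.1f} z {f[2]:.1f} t {s['clock']:.1f}")
        if np.linalg.norm(f)>lim: print('LIMIT',a,f); return a
    return a1
E
python3 - <<'E'
from crank import *
a=crank(0,.6,.15,50,15,1)
if a>=.6: crank(a,8.2,.25,90,18)
E
```

```text
0.15 act 0.156 r 70.4 tang 2.2 rad 5.0 z 1.1 t 21.0
0.30 act 0.307 r 70.3 tang 2.1 rad 5.1 z 0.9 t 21.3
0.45 act 0.458 r 70.3 tang 1.4 rad 6.4 z 0.3 t 21.7
0.60 act 0.610 r 70.5 tang 0.6 rad 7.0 z 1.0 t 22.1
0.85 act 0.860 r 70.4 tang 2.5 rad 6.5 z 1.2 t 22.4
1.83 act 1.826 r 68.0 tang 1.1 rad -13.2 z 6.9 t 23.8
LIMIT 2.0709677419354837 [-17.66028006  10.65129503   9.2137189 ]
```

Run:
```python
from h import *
bot.dwell(.3); s=bot.read_state(); d=np.array(s['ee_pos'])-HUB
print(d,np.hypot(*d[:2]),np.degrees(np.arctan2(d[1],d[0])),s['ft_force'],s['moment'],s['grip_width'],rot(s['tool_rot']).round(3).tolist(),np.round(s['joint_positions'],3),np.round(s['effort'],1))
c=shot('scene'); cv2.imwrite('pics/p4.png',np.vstack([cv2.resize(c['image'][130:290,220:420],(500,400))]))
c=shot('wrist'); cv2.imwrite('pics/p5.png',c['image'])
a=cv2.imread('pics/p4.png'); cv2.imwrite('pics/p6.png',np.hstack([cv2.resize(a,(400,320)),cv2.resize(c['image'],(400,320))]))
```

```text
[ 55.68884406 -37.29803983 192.86724168] 67.02530214777802 -33.81250802988928 [-16.12031838  10.06037357   8.80528631] [ 1.44951253  3.33740669 -0.13509046] 22.865042165432964 [[0.094, 0.996, -0.006], [0.996, -0.094, 0.002], [0.002, -0.006, -1.0]] [0.215 0.565 1.281 0.003 1.301 0.308] [ -9.2 -64.1 -38.2  -3.   -3.9  -0.1]
```

View pics/p6.png

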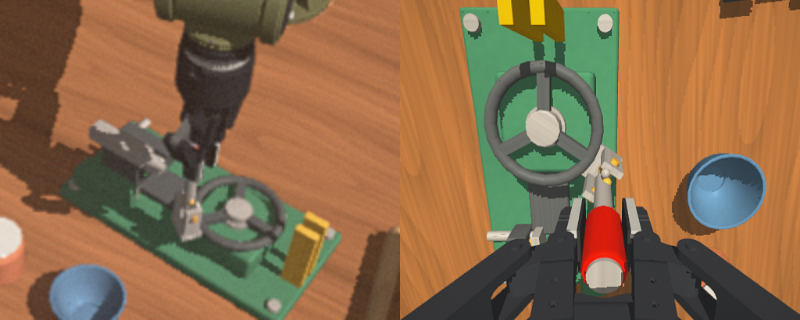

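The handle is still upright and the wheel is turning (ear at wrist px (605,165)). However, the grip has slipped a couple of mm off the barrel's centre, which puts a radial load on the handle. I'll regrip there and add a slow radial force correction to the circle.

```bash
cat > crank.py <<'E'
from h import *
def crank(a0,a1,step,speed,lim,e,log=3):
    n=int(np.ceil((a1-a0)/step)); e=np.array(e,float)
    for i,a in enumerate(np.linspace(a0,a1,n+1)[1:]):
        th=YA-a; u=np.array([np.cos(th),np.sin(th),0]); w=np.array([np.sin(th),-np.cos(th),0])
        bot.servo_line(HUB+e+70*u+[0,0,193],attitude=QV,speed=speed); s=bot.read_state(); f=np.array(s['ft_force'])
        d=np.array(s['ee_pos'])-HUB-e; act=(YA-np.arctan2(d[1],d[0])-a+np.pi)%(2*np.pi)-np.pi+a
        if i%log==0 or a>8.2: print(f"{a:.2f} act {act:.3f} r {np.hypot(d[0],d[1]):.1f} tang {f@w:.1f} rad {f@u:.1f} z {f[2]:.1f} t {s['clock']:.1f} e {e[:2].round(1)}")
        if np.linalg.norm(f)>lim: print('LIMIT',a,f,e); return a,e
        e+=np.clip(.08*(f@u+2),-.6,.6)*u
    return a1,e
E
python3 - <<'E'
from crank import *
bot.move_gripper(40); s=bot.read_state(); print(s['ft_force'],np.array(s['ee_pos'])-HUB)
a=2.07; th=YA-a
bot.servo_line(HUB+70*np.array([np.cos(th),np.sin(th),0])+[0,0,193],attitude=QV,speed=40)
bot.move_gripper(0,35); s=bot.read_state(); print(s['ft_force'],np.array(s['ee_pos'])-HUB,s['grip_width'])
e=np.zeros(3); e[0]=np.clip(.1*s['ft_force'][0],-2,2)
a,e=crank(a,3.2,.2,70,18,e,1); print(a,e)
E
```

```text
[-0.00572568  0.43051783  0.69448591] [ 57.87303964 -39.40697176 192.72998339]
[-4.25148358  3.00752732  2.85585727] [ 57.6208593  -38.69130493 193.22668297] 23.187766333947533
2.26 act 2.264 r 69.6 tang 3.1 rad -4.9 z 3.6 t 25.7 e [-0.4  0. ]
2.45 act 2.454 r 69.7 tang 2.0 rad -3.7 z 3.2 t 26.0 e [-0.6  0.2]
2.63 act 2.643 r 69.8 tang 2.6 rad -4.3 z 3.8 t 26.4 e [-0.7  0.3]
2.82 act 2.828 r 69.9 tang 2.1 rad -4.6 z 3.9 t 26.7 e [-0.7  0.4]
3.01 act 3.012 r 70.0 tang 2.2 rad -3.4 z 5.0 t 27.1 e [-0.8  0.6]
3.20 act 3.201 r 70.0 tang 2.1 rad -1.7 z 6.2 t 27.4 e [-0.8  0.8]
3.2 [-0.79543594  0.7325277   0.        ]
```

Run:
```python
from crank import *
a,e=crank(3.2,8.2,.22,80,18,[-.8,.73,0]); print(a,e)
```

```text
3.42 act 3.416 r 69.9 tang 3.1 rad -2.7 z 5.2 t 27.7 e [-0.8  0.7]
4.07 act 4.066 r 69.7 tang 1.9 rad -0.2 z 5.9 t 28.8 e [-0.9  0.6]
4.72 act 4.723 r 69.4 tang 3.2 rad 0.7 z 6.8 t 29.8 e [-1.4  0.5]
5.37 act 5.382 r 69.3 tang 1.5 rad 0.4 z 6.9 t 30.8 e [-2.   0.7]
6.03 act 6.041 r 69.5 tang 2.4 rad 0.0 z 6.7 t 31.8 e [-2.4  1.3]
6.68 act 6.697 r 69.9 tang 2.2 rad 0.8 z 6.6 t 32.9 e [-2.3  1.9]
7.33 act 7.350 r 70.5 tang 2.5 rad 1.7 z 6.3 t 33.9 e [-1.8  2.5]
7.98 act 7.997 r 70.9 tang 2.1 rad 1.1 z 6.2 t 34.9 e [-1.1  2.7]
8.2 [-0.62652757  2.54729271  0.        ]
```

Run:
```python
from crank import *
a,e=crank(8.2,9.32,.12,40,18,[-.63,2.55,0],1); print(a,e)
```

```text
8.31 act 8.318 r 70.8 tang 1.5 rad -0.8 z 7.3 t 35.6 e [-0.6  2.6]
8.42 act 8.429 r 70.9 tang 1.7 rad 0.2 z 7.3 t 35.9 e [-0.5  2.5]
8.54 act 8.539 r 70.8 tang 2.0 rad -0.6 z 7.8 t 36.3 e [-0.4  2.4]
8.65 act 8.650 r 70.8 tang 1.0 rad -1.0 z 7.8 t 36.6 e [-0.3  2.3]
8.76 act 8.760 r 70.8 tang -0.2 rad 0.1 z 6.3 t 37.0 e [-0.3  2.2]
8.87 act 8.870 r 70.8 tang 0.5 rad 0.4 z 6.8 t 37.3 e [-0.2  2.1]
8.98 act 8.981 r 70.7 tang 1.1 rad 0.2 z 7.0 t 37.6 e [-0.1  1.9]
9.10 act 9.091 r 70.6 tang -0.4 rad -0.4 z 6.9 t 38.0 e [-0.   1.8]
9.21 act 9.202 r 70.5 tang 0.2 rad -0.3 z 6.4 t 38.3 e [-0.   1.7]
9.32 act 9.313 r 70.4 tang -0.3 rad 0.3 z 6.6 t 38.7 e [0.  1.5]
9.32 [0.00317613 1.33135517 0.        ]
```

Run:
```python
from crank import *
bot.move_gripper(45); s=bot.read_state(); p=np.array(s['ee_pos']); print(s['ft_force'])
bot.servo_line(p+[0,0,110],speed=100); bot.servo_line(V(0,-130,330),speed=200); bot.dwell(.2)
c=shot('wrist'); P=cloud(c);X,Y,Z=P[...,0],P[...,1],P[...,2]
op=lambda m:cv2.morphologyEx(m.astype(np.uint8),cv2.MORPH_OPEN,np.ones((2,2)))>0
for nm,m in {'head':(abs(Z-95)<5)&(abs(X-560)<60)&(Y<120),'slide':(abs(Z-55)<5)&(Y<100)&(X<575)&(X>470)}.items():
    Q=P[op(m)]; D=Q-O; r=cv2.minAreaRect(Q[:,:2].astype(np.float32)); print(nm,len(Q),r,'vx',np.percentile(D@xd,[1,50,99]).round(1),'vy',np.percentile(D@yd,[1,99]).round(1))
im=c['image'].astype(int); red=(im[...,2]>110)&(im[...,1]<60)&(im[...,0]<60); Q=P[red];Q=Q[Q[:,2]>120]; D=Q-O; print('red',len(Q),(D.mean(0)@xd),D.mean(0)@yd,Q.min(0),Q.max(0),bot.read_state()['clock'])
t=shot('scene')['image'][150:310,200:400]
cv2.imwrite('pics/p7.png',np.hstack([cv2.resize(c['image'][0:256,100:420],(400,320)),cv2.resize(t,(400,320))]))
```

```text
[ 0.08351082  0.14099665 -0.46700211]
head 1972 ((574.0272216796875, 35.2408561706543), (135.59190368652344, 28.088653564453125), 85.89201354980469) vx [nan nan nan] vy [nan nan]
slide 1730 ((543.9566040039062, 38.76153564453125), (87.04263305664062, 31.384193420410156), 83.53583526611328) vx [nan nan nan] vy [nan nan]
red 15 9.064604496284137 4.786519548707278 [560.831889   130.1832851  175.93302021] [574.3018545  133.20274812 216.01713249] 41.4
```

View pics/p7.png

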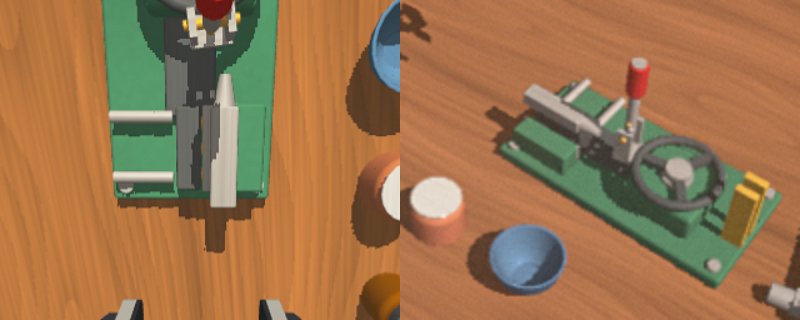

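The stake is upright against the fixed jaw, the pad is closed on it and the handle stands upright. I'll check the jaw's travel numerically (expected ≈46.5 mm).

Run:
```python
from h import *
import pickle
def back(c):
    P=cloud(c); D=P-O; x=D@xd; y=D@yd; Z=P[...,2]
    m=(abs(Z-54.5)<3)&(y>-115)&(y<-55)&(x>-85)&(x<15)
    v=np.sort(x[m]); h=(abs(Z-94.5)<4)&(y>-130)&(y<-60)&(x>-5)&(x<50)
    print('jaw back',np.percentile(v,[.5,1,3]).round(1),len(v)); 
    if h.sum()>50: print('head x',np.percentile(x[h],[2,98]).round(1),'y',y[h].min(),np.polyfit(y[h],x[h],1))
back(pickle.load(open('v2.pkl','rb')));back(pickle.load(open('v1.pkl','rb')))
bot.servo_line(V(0,-150,330),speed=150);back(shot('wrist'))
bot.servo_line(V(-60,-150,330),speed=150);back(shot('wrist'))
```

```text
jaw back [-69.5 -69.5 -68.5] 1155
jaw back [-69.4 -69.  -68.3] 941
jaw back [-23.1 -22.8 -22.2] 1315
head x [ 9.3 32.5] y -129.93191924180118 [-2.25528563e-03  2.06313864e+01]
jaw back [-23.5 -23.3 -22.6] 1492
head x [ 9. 32.] y -129.59172943612919 [5.30031096e-04 2.03975544e+01]
```

The jaw has travelled 46.2 mm, so the springs are wound about 4 mm (≈25 N), and the stake sits square at x ≈ 20.7 mm. I'm handing in.

```bash
python3 -c "
from rig import bot
bot.move_gripper(60); print(bot.finish_job(), bot.read_state()['clock'])"
```

```text
the job is handed in; nothing more can be done
the job is handed in; nothing more can be done
```

The job is handed in, and no verdict came back: the stake stands upright and square in the vise, clamped with an estimated 25 N (from 46 mm of jaw travel), the crank handle is upright, and nothing else was touched as far as the pictures show.

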